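Tip a tray of buckles into the feed hopper

TASK

Pick up the blue scoop tray by its black handle, carry it level, and tip the three buckles in it out of its open mouth into the green feed hopper without spilling any on the table. Then set the empty tray back down, upright, in the middle of its cork mat and let go. Leave the other things on the table where they are.

Things in the scene. Friction and masses are not known exactly. Their poses are not given: they have to be found in the camera images.
- tray_grip (a point): middle of the black handle grip of the loose blue scoop tray (180 g), 84 mm above the table at first. The grip is a flat-sided bar, 22 mm wide (tray x), 28 mm deep, 62 mm long, fixed to the back wall and leaning 25 degrees back, away from the mouth: it rises along (0, 0.423, 0.906). Grasp it across the 22 mm, tool tilted along it. Axes are the tray's: z up, -y out of the mouth
- tray_floor (a point): centre of the upper face of the tray's floor, 4 mm above its underside; tray axes. The tray is 110 mm wide (x), 150 mm long (y), walls and floor 4 mm thick, back wall (+y) and sides 36 mm high, sides 22 mm high in the front third; the mouth (-y end) is fully open, without a lip. tray_grip lies at (0, 0.104, 0.076) from here, tray_mouth at (0, -0.075, 0)
- tray_mouth (a point): middle of the front edge of the tray's floor, over which the buckles slide out; axes as tray_grip. The floor must slope about 60 to 70 degrees down towards the mouth to let every buckle slide out surely
- buckle_1_mid (a point): centre of a black plastic side-release buckle, 62x43x11 mm, 12 g, loose, lying on the tray's floor
- buckle_2_mid (a point): centre of a second black side-release buckle of the same size, loose in the tray
- buckle_3_mid (a point): centre of a green side-release buckle of the same size, loose in the tray
- hopper_rim (a point): centre of the open round mouth of the green funnel-shaped feed hopper, fixed to the table. The rim is 86 mm above the table, outer radius 95 mm, wall 4 mm; inside, the cone narrows to 55 mm radius at 36 mm above the table; the flat floor is 15 mm above the table, 71 mm below this point; the foot is 64 mm in radius
- tray_mat: cork mat, fixed, 170 mm (x) by 220 mm (y), 4 mm thick, origin at the centre of its underside on the table; the tray stands on it at first
- pin_tin_mid (a point): bystander: centre of a round red-lidded pin tin, 67 mm across, 31 mm high, loose
- masking_tape_mid (a point): bystander: centre of a roll of masking tape, 89 mm across, 25 mm high, loose
- web_roll_mid (a point): bystander: centre of a red roll of webbing, 70 mm across, 26 mm high, loose
- tape_measure_mid (a point): bystander: centre of a yellow tape measure, 69x68x31 mm, loose

How it is judged (in metres and radians):
On the way, in this order (a step that is already met when the one before it is completed fails the run):
1. the tray is lifted, level within 15 degrees, at least 50 mm with all three buckles still in it (height (world z) of tray_floor above 0.055 m and angle between tray_floor's own z axis and vertical below 0.26 rad and z of buckle_1_mid in the frame of tray_floor between -0.002 and 0.045 m and x of buckle_1_mid in the frame of tray_floor between -0.055 and 0.055 m and y of buckle_1_mid in the frame of tray_floor between -0.085 and 0.075 m and z of buckle_2_mid in the frame of tray_floor between -0.002 and 0.045 m and x of buckle_2_mid in the frame of tray_floor between -0.055 and 0.055 m and y of buckle_2_mid in the frame of tray_floor between -0.085 and 0.075 m and z of buckle_3_mid in the frame of tray_floor between -0.002 and 0.045 m and x of buckle_3_mid in the frame of tray_floor between -0.055 and 0.055 m and y of buckle_3_mid in the frame of tray_floor between -0.085 and 0.075 m), for 0.1 s.
2. the tray is tipped by more than 20 degrees with its mouth over the hopper (within 130 mm of the hopper's axis, above its rim or at most 20 mm below it) (angle between tray_floor's own z axis and vertical above 0.35 rad and horizontal distance between tray_mouth and hopper_rim below 0.13 m and z of tray_mouth in the frame of hopper_rim above -0.02 m), for 0.02 s.
3. all three buckles are in the hopper, below its rim (horizontal distance between each of buckle_1_mid, buckle_2_mid, buckle_3_mid and hopper_rim below 0.085 m and z of each of buckle_1_mid, buckle_2_mid, buckle_3_mid in the frame of hopper_rim below -0.004 m), for 0.2 s.
At the end, for the whole second after the job is handed in: all three buckles lie at rest inside the hopper (centres within 85 mm of its axis and below its rim); the tray stands upright (within 4.5 degrees) and at rest on the cork mat, its floor's centre within 40 mm of the mat's centre (all of step 3 and linear speed of each of buckle_1, buckle_2, buckle_3, tray below 0.03 m/s and horizontal distance between tray_floor and tray_mat below 0.04 m and z of tray_floor in the frame of tray_mat below 0.012 m and angle between tray_floor's own z axis and vertical below 0.08 rad); the robot touches nothing.
It fails at once if a buckle is spilled on the table (height (world z) of any of buckle_1_mid, buckle_2_mid, buckle_3_mid below 0.009 m).
It fails at once if a bystander is moved more than 25 mm (distance of any of pin_tin_mid, masking_tape_mid, web_roll_mid, tape_measure_mid from where it was at the start of the episode above 0.025 m).
It also fails if it takes over 58 s, if anything falls off the work surface, if the arm or the gripper's body presses on something with over 40 N, if the wrist force passes 120 N, or if a joint passes its speed limit or range.

ROBOT

A 6-joint arm with a two-finger parallel gripper is mounted at the origin on a cart in front of the work surface, level with it; the furniture and walls round the work are solid. World frame = base frame: x ahead of the robot, y to its left, z up, the work surface at z = 0. Lengths are in mm, angles in rad, forces in N, time in s.
With the tool pointing down it reaches from about 300 to 775 mm from the base axis. Payload 14.6 kg.
Tool frame: the origin (TCP) lies at the very end of the fingers, on their centre line; the grasp point (between the pads) lies 19 mm behind it; z points along the fingers, y is the line along which they close (so a half turn about z gives the same grasp; the last joint's range is limited). The gripper opens to 94 mm and grips with 3 to 60 N. Pads are 16 mm wide; open, the fingers measure 119 mm over their backs; the gripper's body (75 mm by 177 mm) begins 78 mm behind the grasp point.
Start: joints at [-1.31, 0.3, 1.521, -0, 1.321, -0.067], TCP at [177.071, -520.706, 205.446] pointing down, gripper open.
Joint ranges: [-3.03, 3.03], [-0.79, 2.21], [0.23, 2.52], [-1.04, 4.18], [0, 3.07], [-2.55, 2.55]. Speed limits (rad/s): [2.22, 2.22, 2.57, 3.14, 3.14, 3.14].

INTERFACE

Orientations are given as [roll, pitch, yaw] about the fixed x, y, z axes, in that order (R = Rz(yaw) Ry(pitch) Rx(roll)).
In Python, from cell import manip, eyes, ticket gives the robot as it stands. The module is installed in compiled form; this text tells all that it offers.
- The arm moves only by the tool arm_command, never from a script. Its argument "plan" is a list of rows, each a list of 5 numbers: the opening, from -1 (shut) to 1 (fully open), then the shift along the tool's x, y, z in m, then the turn about the tool's z in rad. In form: [[jaw, dx, dy, dz, roll], ...]. A call has 1 to 20 rows; each row shifts and turns the commanded pose from where the row before left it, along the tool's axes as they then stand; what a row does not reach is not made up. A row lasts 1/8 s, in which the tool goes at most 62.5 mm and 10.7 degrees, less where a joint would pass 70% of its speed; a pose out of reach is approached as far as the arm can. A call is refused whole if a number of a shift passes 0.0625 or a number of a turn 0.188, either way. A call with a gripper value outside its range is refused whole. The fingers move at their own pace and stop on an object; "newtons" is the grip in N (left out, the last holds). Time passes only in rows, so rows that do not move let the fingers close. It gives the time, the measured TCP pose, the force, the opening and the grip force at its end, in the units of the state.
- manip.read_state(): the state, without advancing time (a new reading comes with each control period).
- eyes.camera(name): name is "scene" or "top" or "wrist"; returns a dict with "img" (400x640x3 uint8, blue, green, red), "z_map" (400x640 float32, mm along the optical axis (not along the pixel's ray), 0 where there is no reading), "fx", "fy", "cx", "cy" (pixels), "eye" and "orientation" of the camera in the world. Camera axes: x right, y down, z forward; pixel columns grow to the right and rows downward; lengths in mm; the calibration is good to about 2 mm. The wrist camera is an equidistant fisheye: a pixel r from the principal point sees the ray r / f radians off the axis. A picture is of the moment at which its call begins.
- ticket.sign_off(): hands the job in; it is judged then, once.
The state is a dict: "clock": time; "joints": joint angles; "qd": joint speeds; "effort": joint torques, N m; "eef_pos": TCP position; "eef_rot": TCP orientation; "wrist_force": force on the tool from outside, world axes, zero at the start; "moment": the same for the moment, N m; "finger_gap": finger opening in mm; "finger_force": force on a finger pad.
Only numpy, scipy, OpenCV 4.12 (cv2) and the standard library are available. Lean on these libraries where they do the work, as an engineer would, in place of code of your own. Each camera call takes 0.05 s, during which the arm holds its last target. There are 200 camera calls.

## Working session

There is one attempt and no reset: what is moved stays moved. The work goes in short steps, Python scripts to look and compute and a tool call to move; the robot and the scene stay as the last step left them, time stands still between calls to the robot, and variables do not carry over. Pictures are saved under pics/ and viewed, at most 10 in all, crops included, and the job is handed in when it is done.

Besides the shell and the picture viewer there is one more tool, called in YAML: its name, and indented under it one key for each argument. arm_command: Moves the arm, as the interface text tells. Its arguments: {"type":"object","properties":{"plan":{"type":"array"},"newtons":{"type":"number"}},"required":["plan"]}

```bash
mkdir -p pics
python3 - <<'E'
from cell import manip, eyes
import cv2,numpy as np
print(manip.read_state())
for n in("scene","top"):
    c=eyes.camera(n); cv2.imwrite(f"pics/{n}1.png",c["img"]); np.savez(f"{n}.npz",**c)
    print(n,{k:c[k] for k in c if k not in("img","z_map")})
E
```

```text
{'clock': 0.0, 'joints': array([-1.30960606e+00,  3.00467689e-01,  1.52158629e+00, -1.47938013e-05,
        1.32069063e+00, -6.66084768e-02]), 'qd': array([-1.07143972e-03, -7.05711783e-04, -3.93488595e-04,  2.42829000e-04,
        9.58297346e-05, -1.56125133e-04]), 'effort': array([ 1.71060805e-03, -5.31811416e+01, -3.52743316e+01,  7.09033641e-02,
        2.43273930e-02, -7.51823836e-05]), 'eef_pos': array([ 176.99892461, -520.46336171,  204.88599686]), 'eef_rot': array([-3.14044230e+00, -6.23756779e-05,  3.27802381e-01]), 'wrist_force': array([ 0.44266856, -0.11981187,  0.06516699]), 'moment': array([ 0.01649713, -0.04894424,  0.00668723]), 'finger_force': 0.0, 'finger_gap': 94.05876213363379}
scene {'fx': 485.90897563312456, 'fy': 485.90897563312456, 'cx': 322.41215762969614, 'cy': 202.47818852638795, 'eye': array([-657.22187283,  854.22860292,  746.40251606]), 'orientation': array([-2.02194276e+00, -9.82051158e-04, -2.14481621e+00])}
top {'fx': 422.17445820499995, 'fy': 422.17445820499995, 'cx': 325.971608144129, 'cy': 197.47396229268102, 'eye': array([ 384.50643801,  111.34805293, 1380.25266664]), 'orientation': array([-3.04290101, -0.0232615 , -1.58169755])}
```

View pics/top1.png

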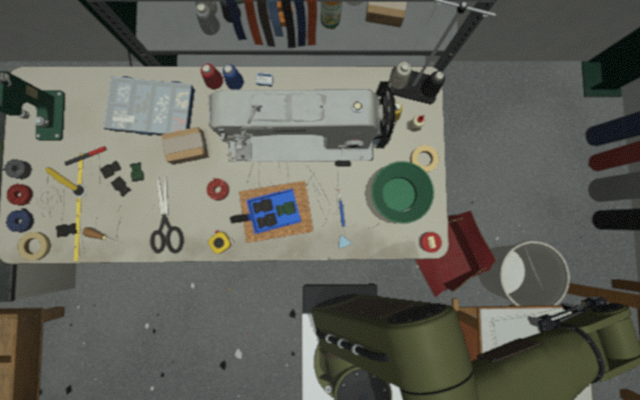

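View pics/scene1.png

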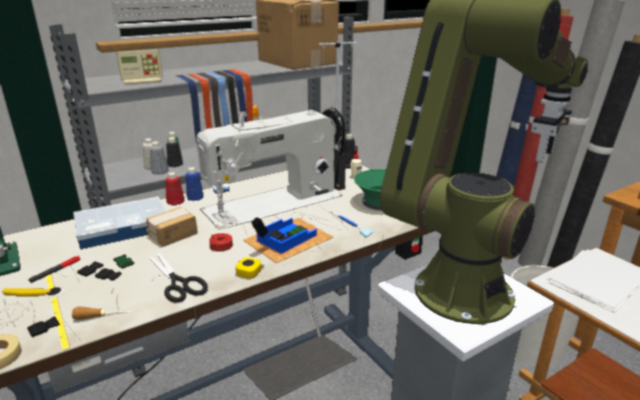

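The top view shows the tray at about (275,212), its handle to the left at (238,218), and the hopper at (402,192). The webbing roll is at (217,188), the tape measure at (218,241), the pin tin at (430,242) and the masking tape at (424,157). I'll enlarge the crop and measure from it.

```bash
cat > h.py <<'E'
import numpy as np,cv2
from scipy.spatial.transform import Rotation as R
def pose(c): return R.from_euler('xyz',c["orientation"]).as_matrix(),c["eye"]
def px(c,u,v,z=None):
    M,e=pose(c); r=M@np.array([(u-c["cx"])/c["fx"],(v-c["cy"])/c["fy"],1])
    if z is None: return e+r*c["z_map"][int(round(v)),int(round(u))]
    return e+r*(z-e[2])/r[2]
def cloud(c):
    M,e=pose(c); v,u=np.mgrid[:400,:640]; d=c["z_map"]
    return np.stack([(u-c["cx"])/c["fx"]*d,(v-c["cy"])/c["fy"]*d,d],-1)@M.T+e
E
python3 - <<'E'
from h import *
c=dict(np.load("top.npz")); P=cloud(c)
im=c["img"]; cv2.imwrite("pics/topcrop.png",cv2.resize(im[165:265,200:330],None,fx=6,fy=6,interpolation=cv2.INTER_CUBIC))
hsv=cv2.cvtColor(im,cv2.COLOR_BGR2HSV)
def blob(lo,hi,x0,x1,y0,y1):
    m=cv2.inRange(hsv,lo,hi); k=np.zeros_like(m);k[y0:y1,x0:x1]=m[y0:y1,x0:x1]; return k>0
m=blob((45,60,30),(90,255,255),360,445,150,235)
p=P[m]; p=p[(p[:,2]>78)]; 
A=np.c_[2*p[:,:2],np.ones(len(p))]; s=np.linalg.lstsq(A,(p[:,:2]**2).sum(1),rcond=None)[0]
print("rim",len(p),s[:2],np.sqrt(s[2]+s[:2]@s[:2]),p[:,2].max(),(p.min(0)+p.max(0))/2,np.ptp(p,axis=0))
m=blob((105,120,60),(130,255,255),235,312,180,245); p=P[m]; print("blue",len(p),p.min(0),p.max(0)); 
w=p[p[:,2]>28]
print("rect blue px",cv2.minAreaRect(np.argwhere(m)[:,::-1].astype(np.float32)))
print("blue world rect",cv2.minAreaRect(p[:,:2].astype(np.float32)))
m=blob((5,80,100),(20,255,255),235,318,178,245); p=P[m]; print("mat",cv2.minAreaRect(p[:,:2].astype(np.float32)),np.median(p[:,2]))
for n,u,v in(("handle",236,218),("handle2",242,217),("web",217,188),("tapem",218,241),("tin",430,242),("tape",424,157),("machine",250,150),("arm",220,145),("needle",240,155)):
    print(n,px(c,u,v))
q=P[165:265,200:262].reshape(-1,3); q=q[(q[:,2]>60)]; print("high pts",len(q),q.round())
E
```

```text
rim 589 [ 508.76315975 -118.14994245] 109.28989037439588 1380.2526666423287 [502.8341847  -69.20733888 729.13929978] [ 236.65549338  361.11078362 1302.22673372]
blue 1040 [384.50643801 111.34805293  -0.98646568] [ 544.89817299  329.40195712 1380.25266664]
rect blue px ((271.4261779785156, 211.0194549560547), (34.05120086669922, 50.287872314453125), 75.25643920898438)
blue world rect ((442.28582763671875, 229.93511962890625), (208.16590881347656, 162.08758544921875), 26.11720848083496)
mat ((464.3103942871094, 237.19915771484375), (195.9906463623047, 224.53579711914062), 8.737394332885742) 3.8896548298173457
handle [449.92672661 348.45221188 121.55722574]
handle2 [454.3276755  335.90630988  91.97110464]
web [555.23430668 434.52881886  -1.22948585]
tapem [382.46033287 421.25794194  31.69954727]
tin [ 371.9199186  -251.11032531   36.69434922]
tape [ 653.16785181 -250.10513247    2.78531516]
machine [679.9392076  326.81126894   4.33456841]
arm [6.98180414e+02 4.26354079e+02 3.60146201e-01]
needle [665.30646094 361.193736    -5.06743726]
high pts 160 [[ 385.  111. 1380.]
 [ 385.  111. 138
[... 2622 characters left out ...]
 111.]
 [ 442.  362.  113.]
 [ 441.  359.  114.]
 [ 441.  356.  115.]
 [ 441.  353.  113.]
 [ 441.  350.  113.]
 [ 441.  347.  114.]
 [ 442.  345.  109.]
 [ 442.  343.  103.]
 [ 442.  341.   97.]
 [ 442.  339.   91.]
 [ 443.  339.   76.]
 [ 443.  336.   71.]
 [ 385.  111. 1380.]
 [ 385.  111. 1380.]
 [ 439.  369.  107.]
 [ 439.  365.  111.]
 [ 439.  362.  112.]
 [ 439.  359.  112.]
 [ 439.  356.  112.]
 [ 439.  353.  111.]
 [ 439.  353.   96.]
 [ 439.  351.   94.]
 [ 440.  350.   78.]
 [ 440.  348.   73.]
 [ 385.  111. 1380.]
 [ 385.  111. 1380.]
 [ 385.  111. 1380.]
 [ 385.  111. 1380.]
 [ 385.  111. 1380.]
 [ 385.  111. 1380.]
 [ 385.  111. 1380.]
 [ 385.  111. 1380.]
 [ 385.  111. 1380.]]
```

View pics/topcrop.png

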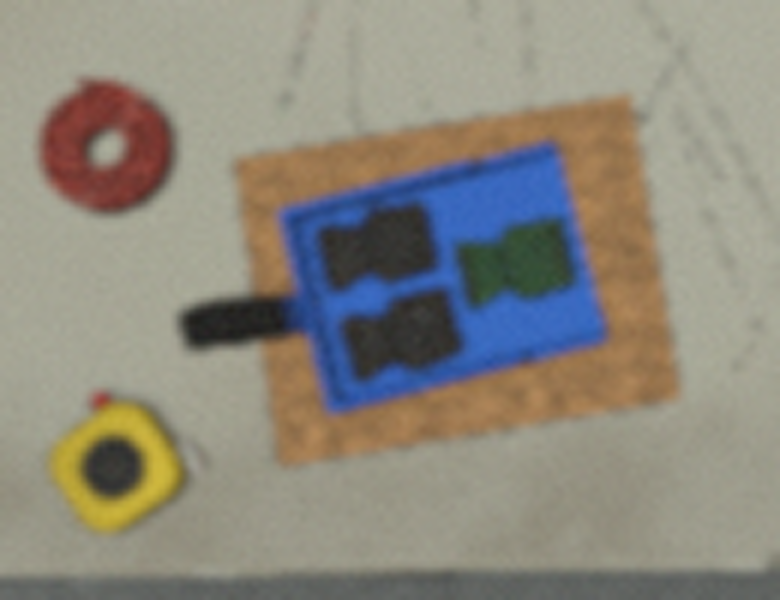

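The crop shows the mat corners at (235,158), (630,97), (680,400) and (282,465). The tray's back corners are at (282,210) and (330,412), and its mouth corners at (557,145) and (608,340). Moves can only turn about the tool's z, so the tool stays vertical. The plan:
- **Lift:** grip hard and low on the handle.
- **Tip:** loosen the grip so the tray pivots about the pads to roughly 55–60°.
- **Set down:** rotate it back upright against the mat.

Run:
```python
from h import *
c=dict(np.load("top.npz")); P=cloud(c); ok=c["z_map"]>0
f=lambda u,v,z: px(c,200+(u+.5)/6-.5,165+(v+.5)/6-.5,z)
m=np.array([f(u,v,4) for u,v in((235,158),(630,97),(680,400),(282,465))]); print("mat",m.round(),m.mean(0))
print("mat len",[np.linalg.norm(m[i]-m[(i+1)%4]).round() for i in range(4)])
b=np.array([f(282,210,40),f(557,145,26),f(608,340,26),f(330,412,40)]); print("tray",b.round(),b.mean(0),[np.linalg.norm((b[i]-b[(i+1)%4])[:2]).round() for i in range(4)])
for a,d in((m[1],m[0]),(m[2],m[3]),(b[1],b[0]),(b[2],b[3])): w=d-a; print("yaw",np.degrees(np.arctan2(-w[0],w[1])))
w=b[0]-b[3]; print("yaw back",np.degrees(np.arctan2(w[1],w[0])))
w=b[1]-b[2]; print("yaw front",np.degrees(np.arctan2(w[1],w[0])))
hsv=cv2.cvtColor(c["img"],cv2.COLOR_BGR2HSV); g=(cv2.inRange(hsv,(45,60,30),(95,255,255))>0)&ok; g[:, :360]=0; g[:,445:]=0; g[:150]=0; g[235:]=0
n,l,st,ce=cv2.connectedComponentsWithStats(g.astype(np.uint8)); k=1+st[1:,4].argmax(); cn=max(cv2.findContours((l==k).astype(np.uint8),0,1)[0],key=len)[:,0]
(e,ax,_)=cv2.fitEllipse(cn); print("hopper ellipse",e,ax,px(c,*e,86),"R",max(ax)/2*(1294)/422)
p=P[(l==k)]; p=p[(p[:,2]>76)&(p[:,2]<95)]
A=np.c_[2*p[:,:2],np.ones(len(p))]; s=np.linalg.lstsq(A,(p[:,:2]**2).sum(1),rcond=None)[0]; print("rim fit",s[:2],np.sqrt(s[2]+s[:2]@s[:2]),len(p))
for z0 in(60,100,150,200):
  for y0 in range(-250,500,125):
    q=P[ok&(P[...,2]>z0)&(P[...,2]<500)&(P[...,0]>540)&(P[...,1]>y0)&(P[...,1]<y0+125)]
    if len(q): print(z0,y0,len(q),"minx",q[:,0].min().round(),"maxz",q[:,2].max().round())
```

```text
mat [[544. 363.   4.]
 [576. 148.   4.]
 [411. 121.   4.]
 [378. 336.   4.]] [477.29686425 241.83862495   4.        ]
mat len [np.float64(217.0), np.float64(168.0), np.float64(217.0), np.float64(169.0)]
tray [[512. 331.  40.]
 [547. 186.  26.]
 [442. 159.  26.]
 [406. 305.  40.]] [476.95106982 245.43919047  33.        ] [np.float64(149.0), np.float64(108.0), np.float64(150.0), np.float64(110.0)]
yaw 8.426467632714642
yaw 8.656504837481723
yaw 13.657765705943335
yaw 14.243212027075321
yaw back 13.638271969734832
yaw front 14.342774820210366
hopper ellipse (402.1587219238281, 191.93365478515625) (59.710060119628906, 60.69675064086914) [ 527.5733103  -156.47687431   86.        ] R 93.05876223848894
rim fit [ 527.81654866 -155.8716635 ] 89.57804927359986 666
60 -250 2444 minx 540.0 maxz 500.0
60 -125 3428 minx 540.0 maxz 361.0
60 0 3789 minx 666.0 maxz 378.0
60 125 4040 minx 678.0 maxz 381.0
60 250 3768 minx 642.0 maxz 380.0
60 375 2222 minx 650.0 maxz 360.0
100 -250 1060 minx 756.0 maxz 500.0
100 -125 2403 minx 666.0 maxz 361.0
100 0 3203 minx 666.0 maxz 378.0
100 125 3731 minx 678.0 maxz 381.0
100 250 3386 minx 642.0 maxz 380.0
100 375 1032 minx 669.0 maxz 360.0
150 -250 526 minx 887.0 maxz 500.0
150 -125 1814 minx 666.0 maxz 361.0
150 0 2899 minx 678.0 maxz 378.0
150 125 3686 minx 678.0 maxz 381.0
150 250 3359 minx 642.0 maxz 380.0
150 375 593 minx 669.0 maxz 360.0
200 -250 497 minx 887.0 maxz 500.0
200 -125 1702 minx 666.0 maxz 361.0
200 0 2522 minx 678.0 maxz 378.0
200 125 3454 minx 678.0 maxz 381.0
200 250 3175 minx 643.0 maxz 380.0
200 375 394 minx 681.0 maxz 360.0
```

The mat measures 217 × 168 mm, centred at (477,242) with yaw 8.5°. The tray measures 150 × 110 mm, at (477,245) with yaw 14°. The hopper is at (528,−156). All three match the given sizes. My grasp point is (453,341), 73 mm up, with tool yaw 104°.

arm_command:
  plan:
    - [1,0,0,0,-0.186]
    - [1,0,0,0,-0.186]
    - [1,0,0,0,-0.186]
    - [1,0,0,0,-0.186]
    - [1,0,0,0,-0.186]
    - [1,0,0,0,-0.186]
    - [1,0,0,0,-0.186]
    - [1,0,0,0,-0.186]
    - [1,0.03,0.035,0,0]
    - [1,0.03,0.035,0,0]
    - [1,0.03,0.035,0,0]
    - [1,0.03,0.035,0,0]
    - [1,0.04,0.025,0,0]
    - [1,0.04,0.025,0,0]
    - [1,0.04,0.025,0,0]
    - [1,0.04,0.025,0,0]
    - [1,0.04,0.02,0,0]
    - [1,0.04,0.02,0,0]
    - [1,0.04,0.02,0,0]
    - [1,0.04,0.02,0,0]
  newtons: 60

```text
clock: 2.6
eef_pos: [380.8, -14.8, 205.4]
eef_rot: [-3.142, 0.0, 1.816]
wrist_force: [0.7, -0.5, -0.9]
finger_gap: 94.1
finger_force: 0.0
```

arm_command:
  plan:
    - [1,0.036,0.022,0,0]
    - [1,0.036,0.022,0,0]
    - [1,0.036,0.022,0,0]
    - [1,0.036,0.02,0,0]
    - [1,0.036,0.02,0,0]
    - [1,0.036,0.02,0,0]
    - [1,0.036,0.01,0,0]
    - [1,0.036,0.01,0,0]
    - [1,0.036,0.01,0,0]
    - [1,0.004,0,0,0]
    - [1,0,0,0,0]

```text
clock: 3.98
eef_pos: [452.4, 339.5, 205.1]
eef_rot: [-3.141, 0.0, 1.816]
wrist_force: [0.1, 0.3, 0.2]
finger_gap: 93.5
finger_force: 0.0
```

Run:
```python
from cell import manip, eyes
from h import *
c=eyes.camera("wrist"); np.savez("wrist.npz",**c); cv2.imwrite("pics/wrist1.png",c["img"])
print({k:c[k] for k in c if k not in("img","z_map")},manip.read_state()["eef_pos"])
```

```text
{'fx': 309.70691628693146, 'fy': 309.70691628693146, 'cx': 320.10169325558377, 'cy': 194.3738873234052, 'eye': array([433.18023026, 419.37269895, 385.55064136]), 'orientation': array([2.85272143e+00, 8.65707750e-04, 2.44788343e-01])} [452.54065426 339.07548726 205.30044289]
```

View pics/wrist1.png

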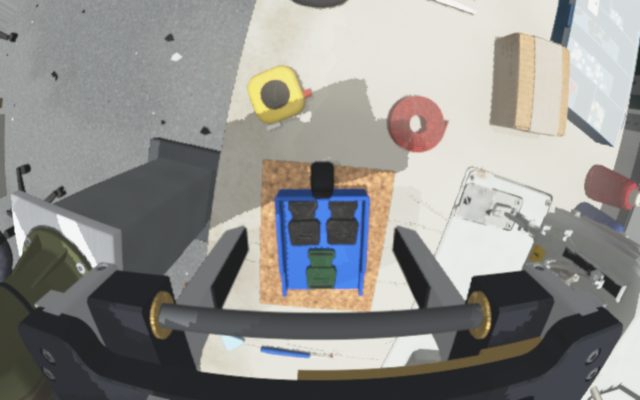

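The wrist view shows the handle at (322,180) between the fingers, whose midline is at about 320, with the tray aligned to the tool. Next I descend and grip.

arm_command:
  plan:
    - [1,0.001,0.001,0.03,0]
    - [1,0,0,0.03,0]
    - [1,0,0,0.03,0]
    - [1,0,0,0.03,0]
    - [1,0,0,0.02,0]
    - [1,0,0,0.011,0]
    - [1,0,0,0,0]
    - [-1,0,0,0,0]
    - [-1,0,0,0,0]
    - [-1,0,0,0,0]
    - [-1,0,0,0,0]
    - [-1,0,0,0,0]
    - [-1,0,0,0,0]
    - [-1,0,0,0,0]
  newtons: 60

```text
clock: 5.78
eef_pos: [453.3, 341.0, 54.4]
eef_rot: [-3.142, 0.0, 1.816]
wrist_force: [0.1, -0.3, -0.9]
finger_gap: 27.6
finger_force: 0.0
```

Still closing.

arm_command:
  plan:
    - [-1,0,0,0,0]
    - [-1,0,0,0,0]
    - [-1,0,0,0,0]
    - [-1,0,0,-0.003,0]
    - [-1,0,0,-0.005,0]
    - [-1,0,0,-0.006,0]
    - [-1,0,0,-0.006,0]
    - [-1,0,0,0,0]
  newtons: 60

```text
clock: 6.78
eef_pos: [453.6, 341.2, 75.1]
eef_rot: [3.141, -0.0, 1.816]
wrist_force: [0.0, -0.6, -3.2]
finger_gap: 22.0
finger_force: 60.0
```

Run:
```python
from cell import manip, eyes
from h import *
c=eyes.camera("wrist"); cv2.imwrite("pics/wrist2.png",c["img"])
s=manip.read_state();print(s["finger_gap"],s["finger_force"],s["wrist_force"],s["moment"],s["eef_pos"])
c=eyes.camera("scene");cv2.imwrite("pics/scene2.png",cv2.resize(c["img"][150:300,190:390],None,fx=4,fy=4))
```

```text
21.79028493816797 59.97198700904846 [ 0.03844435  0.48884806 -2.21657097] [ 0.0928007  -0.02279748 -0.01111616] [453.36240829 341.0671168   74.67392858]
```

View pics/scene2.png

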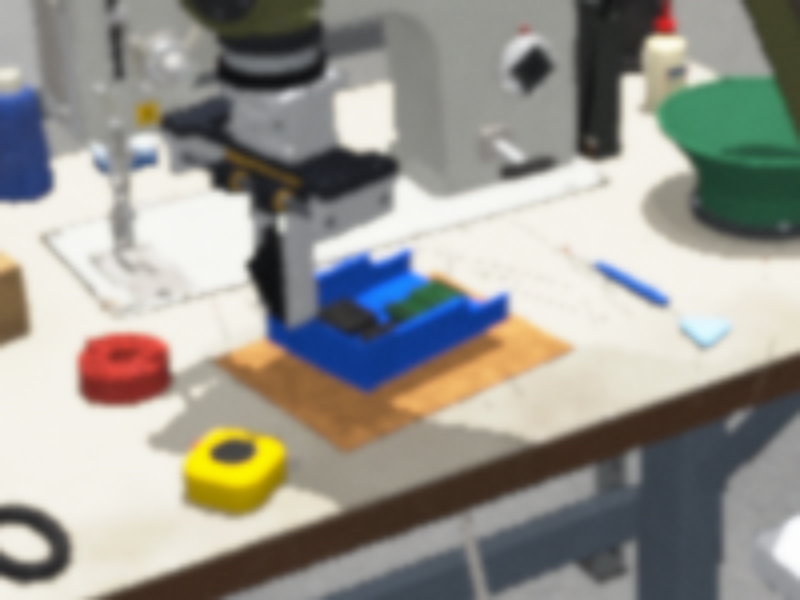

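The tray is lifted, level in the grip at 60 N, and weighs about what it should. I'll raise it further.

arm_command:
  plan:
    - [-1,0,0,-0.005,0]
    - [-1,0,0,-0.01,0]
    - [-1,0,0,-0.015,0]
    - [-1,0,0,-0.02,0]
    - [-1,0,0,-0.025,0]
    - [-1,0,0,-0.025,0]
    - [-1,0,0,-0.025,0]
    - [-1,0,0,-0.022,0]
    - [-1,0,0,-0.016,0]
    - [-1,0,0,-0.01,0]
    - [-1,0,0,-0.007,0]
    - [-1,0,0,-0.003,0]
    - [-1,0,0,0,0]
    - [-1,0,0,0,0]
  newtons: 60

```text
clock: 8.62
eef_pos: [453.2, 341.0, 257.0]
eef_rot: [-3.141, 0.0, 1.816]
wrist_force: [-0.7, 0.6, -2.5]
finger_gap: 21.5
finger_force: 60.0
```

arm_command:
  plan:
    - [-1,-0.005,-0.0005,0,0]
    - [-1,-0.012,-0.001,0,0]
    - [-1,-0.02,-0.002,0,0]
    - [-1,-0.026,-0.003,0,0]
    - [-1,-0.03,-0.0035,0,0]
    - [-1,-0.03,-0.0035,0,0]
    - [-1,-0.03,-0.0035,0,0]
    - [-1,-0.03,-0.0035,0,0]
    - [-1,-0.03,-0.0035,0,0]
    - [-1,-0.03,-0.0035,0,0]
    - [-1,-0.03,-0.0035,0,0]
    - [-1,-0.03,-0.0035,0,0]
    - [-1,-0.03,-0.0035,0,0]
    - [-1,-0.03,-0.0035,0,0]
    - [-1,-0.026,-0.003,0,0]
    - [-1,-0.018,-0.002,0,0]
    - [-1,-0.012,-0.001,0,0]
    - [-1,-0.005,0,0,0]
    - [-1,0,0,0,0]

```text
clock: 11.0
eef_pos: [510.1, -81.7, 257.4]
eef_rot: [-3.142, -0.0, 1.816]
wrist_force: [-0.4, -0.1, -0.9]
finger_gap: 21.7
finger_force: 60.0
```

Run:
```python
from cell import manip, eyes
from h import *
c=eyes.camera("wrist"); cv2.imwrite("pics/wrist3.png",c["img"]);np.savez("w3.npz",**c)
s=manip.read_state();print(s["finger_gap"],s["finger_force"],s["wrist_force"],s["moment"],s["eef_pos"])
```

```text
21.62557570937152 59.97190833091736 [ 0.80165962  1.08027719 -2.38797312] [ 0.16269143 -0.09508812 -0.00836941] [510.03983722 -81.43600195 257.40022208]
```

View pics/wrist3.png

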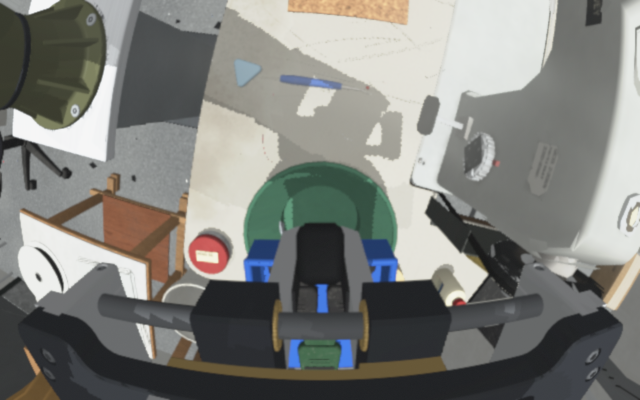

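The tray is level with the green buckle still visible, and the hopper sits centred below at about (320,215). I'll loosen the grip step by step so the tray pivots.

arm_command:
  plan:
    - [-1,0,0,0,0]
    - [-1,0,0,0,0]
    - [-1,0,0,0,0]
  newtons: 20

```text
clock: 11.42
eef_pos: [510.1, -81.6, 257.5]
eef_rot: [3.142, 0.0, 1.816]
wrist_force: [0.5, -0.1, -1.4]
finger_gap: 22.2
finger_force: 20.0
```

```bash
cat > st.py <<'E'
from cell import manip, eyes
from h import *
def tilt():
    s=manip.read_state(); g=s["eef_pos"]+[0,0,19]; R2=R.from_euler('xyz',s["eef_rot"]).as_matrix(); ty=R2[:,0]*[1,1,0]; tx=R2[:,1]
    print(s["clock"],"gap",s["finger_gap"],s["finger_force"],"F",s["wrist_force"].round(2),"Mx",s["moment"]@tx,s["eef_pos"].round(1))
    for n in("scene","top"):
        c=eyes.camera(n); P=cloud(c); m=(cv2.inRange(cv2.cvtColor(c["img"],cv2.COLOR_BGR2HSV),(105,120,30),(130,255,255))>0)&(c["z_map"]>0)
        p=P[m]-g; q=np.c_[p@tx,p@ty,p[:,2]]; q=q[(abs(q[:,0])<75)&(np.linalg.norm(q[:,1:],axis=1)<215)]
        if len(q)<30: print(n,"few",len(q)); continue
        # outer side wall faces: PCA in tilt plane
        d=q[:,1:]-q[:,1:].mean(0); w,V=np.linalg.eigh(d.T@d); a=V[:,1]*np.sign(V[0,1]); 
        print(n,len(q),"PCA tilt",np.degrees(np.arctan2(a[1],a[0])).round(1),"min/max",q.min(0).round(),q.max(0).round())
E
python3 -c "from st import *;tilt()"
```

```text
11.425 gap 22.195568467573327 19.99900907278061 F [ 0.47 -0.06 -1.44] Mx 0.10218649305945982 [510.1 -81.6 257.5]
scene 129 PCA tilt 55.7 min/max [-13. -31. -67.] [ 54.  13. -13.]
top 174 PCA tilt 24.4 min/max [ -57. -171.  -71.] [ 54. -21. 122.]
```

arm_command:
  plan:
    - [-1,0,0,0,0]
    - [-1,0,0,0,0]
    - [-1,0,0,0,0]
  newtons: 10

```text
clock: 11.9
eef_pos: [510.1, -81.9, 257.4]
eef_rot: [-3.142, -0.0, 1.816]
wrist_force: [0.5, -0.4, -2.2]
finger_gap: 22.3
finger_force: 10.0
```

```bash
python3 -c "from st import *;tilt()"
```

```text
11.9 gap 22.3315126076666 9.999525099992752 F [ 0.47 -0.36 -2.19] Mx 0.08906967376589989 [510.1 -81.9 257.4]
scene 131 PCA tilt 56.0 min/max [-13. -28. -66.] [ 52.  12. -14.]
top 174 PCA tilt 20.2 min/max [ -56. -171.  -70.] [ 55. -20. 124.]
```

arm_command:
  plan:
    - [-1,0,0,0,0]
    - [-1,0,0,0,0]
    - [-1,0,0,0,0]
  newtons: 6

```text
clock: 12.38
eef_pos: [510.1, -81.8, 257.4]
eef_rot: [-3.142, -0.0, 1.816]
wrist_force: [-0.4, -0.0, -1.2]
finger_gap: 22.2
finger_force: 6.0
```

```bash
python3 -c "from st import *;tilt()"
```

```text
12.375 gap 22.178506684971257 5.999955162405968 F [-0.4  -0.03 -1.17] Mx 0.08623582496052906 [510.1 -81.8 257.4]
scene 208 PCA tilt 69.5 min/max [-14. -40. -74.] [ 54.  20. -14.]
top 72 PCA tilt 73.2 min/max [ -56. -103.  -98.] [-32. -22. 162.]
```

arm_command:
  plan:
    - [-1,0,0,0,0]
    - [-1,0,0,0,0]
    - [-1,0,0,0,0]
    - [-1,0,0,0,0]
  newtons: 6

```text
clock: 12.98
eef_pos: [510.1, -81.8, 257.4]
eef_rot: [3.142, 0.0, 1.816]
wrist_force: [0.1, -0.7, -3.0]
finger_gap: 21.9
finger_force: 6.0
```

Run:
```python
from st import *
tilt()
a=eyes.camera("scene")["img"][130:260,300:460]; b=eyes.camera("wrist")["img"]
a=cv2.resize(a,(640,520)); b=cv2.resize(b[120:400,170:470],(480,448))[:, :]
cv2.imwrite("pics/s4.png",cv2.resize(np.hstack([a,cv2.copyMakeBorder(b,0,72,0,0,0)]),(800,371)))
```

```text
12.975 gap 21.897128854503627 5.999922305345535 F [ 0.1  -0.74 -2.97] Mx 0.08480662604684398 [510.1 -81.8 257.4]
scene 208 PCA tilt 68.6 min/max [-15. -42. -72.] [ 55.  19. -13.]
top 72 PCA tilt 73.2 min/max [ -56. -103.  -99.] [-32. -21. 157.]
```

View pics/s4.png

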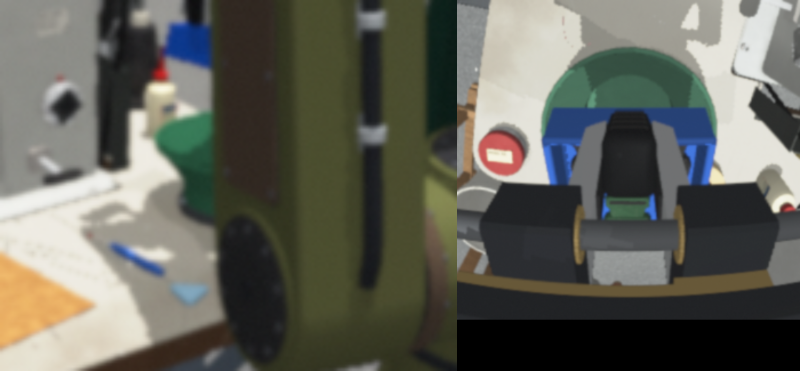

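The tray has tipped partway and stopped, and the buckles are still in it (green one visible at about (628,207)). I'll loosen further.

arm_command:
  plan:
    - [-1,0,0,0,0]
    - [-1,0,0,0,0]
    - [-1,0,0,0,0]
    - [-1,0,0,0,0]
  newtons: 4.5

```text
clock: 13.68
eef_pos: [510.1, -81.8, 257.4]
eef_rot: [-3.142, -0.0, 1.816]
wrist_force: [0.2, 0.3, -2.5]
finger_gap: 22.2
finger_force: 4.5
```

```bash
python3 -c "from st import *;tilt()"
```

```text
13.675 gap 22.155524888581265 4.499857574701309 F [ 0.18  0.31 -2.52] Mx -0.011301856403606907 [510.1 -81.8 257.4]
scene 243 PCA tilt 82.2 min/max [-23.  -5. -73.] [ 54.  23. -14.]
top 87 PCA tilt 64.5 min/max [ -61. -110. -122.] [ 50.  35. 163.]
```

Run:
```python
from st import *
b=eyes.camera("wrist")["img"]; t=eyes.camera("top")["img"]
b=cv2.resize(b[120:400,170:470],(480,448)); t=cv2.resize(t[150:235,360:445],(448,448),interpolation=cv2.INTER_CUBIC)
cv2.imwrite("pics/s5.png",cv2.resize(np.hstack([b,t]),(800,386)))
```

```text
(no output)
```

View pics/s5.png

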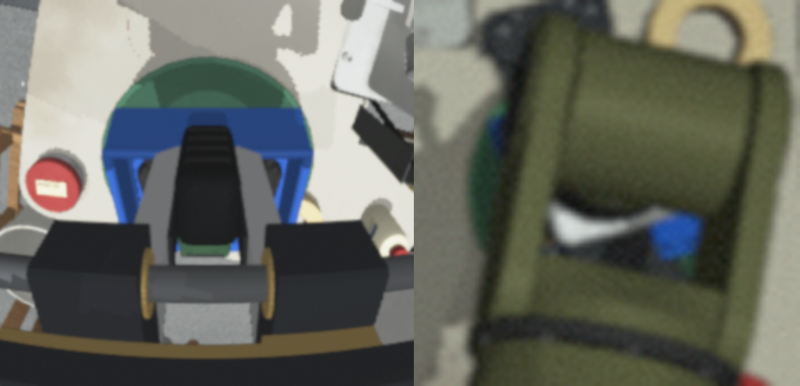

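```bash
cat >> st.py <<'E'
def wtilt():
    s=manip.read_state(); g=s["eef_pos"]+[0,0,19]; R2=R.from_euler('xyz',s["eef_rot"]).as_matrix(); ty=R2[:,0]*[1,1,0]; tx=R2[:,1]
    c=eyes.camera("wrist"); M,e=pose(c); v,u=np.mgrid[:400,:640]; a=(u-c["cx"])/c["fx"]; b=(v-c["cy"])/c["fy"]; r=np.hypot(a,b)+1e-9; k=np.tan(np.minimum(r,1.5))/r; d=c["z_map"]
    P=np.stack([a*k*d,b*k*d,d],-1)@M.T+e
    m=(cv2.inRange(cv2.cvtColor(c["img"],cv2.COLOR_BGR2HSV),(105,120,30),(130,255,255))>0)&(d>0)
    p=P[m]-g; q=np.c_[p@tx,p@ty,p[:,2]]; q=q[(abs(q[:,0])<62)&(np.linalg.norm(q[:,1:],axis=1)<215)]
    print(s["clock"],"F",s["wrist_force"].round(2),"Mx",round(s["moment"]@tx,3),len(q))
    # fit: known profile (tray y,z rel. grip) of blue parts, distance of points to polyline set, scan tilt
    gy,gz=99,65
    seg=[((75,-4),(75,32)),((75,32),(-25,32)),((-25,18),(-75,18)),((-75,0),(75,0)),((71,0),(71,32)),((-75,-4),(75,-4)),((-25,18),(-25,32))]
    best=[]
    for th in range(-5,91):
        t=np.radians(th); y=q[:,1]*np.cos(t)+q[:,2]*np.sin(t)+gy; z=-q[:,1]*np.sin(t)+q[:,2]*np.cos(t)+gz
        D=[]
        for (y0,z0),(y1,z1) in seg:
            L=(y1-y0)**2+(z1-z0)**2; f=np.clip(((y-y0)*(y1-y0)+(z-z0)*(z1-z0))/L,0,1); D.append(np.hypot(y-y0-f*(y1-y0),z-z0-f*(z1-z0)))
        best.append((np.minimum(np.min(D,0),15).mean(),th))
    print("tilt fit",sorted(best)[:3],"q",np.percentile(q,[2,98],axis=0).round().tolist())
    return c
E
python3 -c "
from st import *;wtilt()
import sys"
```

```text
13.875 F [ 0.84 -0.25 -2.38] Mx 0.003 6022
tilt fit [(np.float64(3.674879524285718), 28), (np.float64(3.7623145266201017), 27), (np.float64(3.7666387188363823), 29)] q [[-53.0, -71.0, -99.0], [54.0, 15.0, -30.0]]
```

Tilt is about 28° and the buckles are still held by friction. I'll loosen more.

arm_command:
  plan:
    - [-1,0,0,0,0]
    - [-1,0,0,0,0]
    - [-1,0,0,0,0]
    - [-1,0,0,0,0]
  newtons: 3.5

```text
clock: 14.42
eef_pos: [510.1, -81.8, 257.4]
eef_rot: [-3.142, -0.0, 1.816]
wrist_force: [0.2, -0.3, -2.2]
finger_gap: 22.0
finger_force: 3.5
```

```bash
python3 -c "
from st import *;c=wtilt(); cv2.imwrite('pics/w6.png',c['img'][120:400,170:470])"
```

```text
14.425 F [ 0.2  -0.34 -2.17] Mx 0.002 7327
tilt fit [(np.float64(3.7241496461895176), 38), (np.float64(3.748664802272403), 40), (np.float64(3.760507757144327), 39)] q [[-52.0, -70.0, -115.0], [54.0, 23.0, -27.0]]
```

View pics/w6.png

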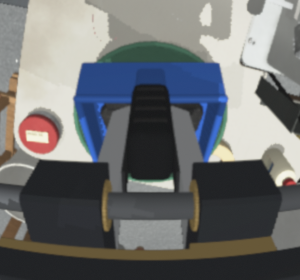

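arm_command:
  plan:
    - [-1,0,0,0,0]
    - [-1,0,0,0,0]
    - [-1,0,0,0,0]
    - [-1,0,0,0,0]
    - [-1,0,0,0,0]
  newtons: 3

```text
clock: 15.1
eef_pos: [510.1, -81.8, 257.5]
eef_rot: [3.142, 0.0, 1.816]
wrist_force: [-0.5, 0.0, -1.8]
finger_gap: 22.2
finger_force: 3.0
```

```bash
python3 -c "
from st import *;c=wtilt()
F=[]
for i in range(24):
    c=eyes.camera('top'); F.append(np.r_[manip.read_state()['wrist_force'],manip.read_state()['moment']])
print(np.mean(F,0).round(3),(np.std(F,0)/24**.5).round(3))
P=cloud(c); h=np.linalg.norm(P[...,:2]-[527.7,-156],axis=-1)<90; im=c['img'].astype(int); k=h&(P[...,2]<75)&(c['z_map']>0); print(k.sum(),np.argwhere(k&(im.max(-1)<60)).tolist()[:20])
"
```

```text
15.1 F [-0.5   0.03 -1.76] Mx -0.011 8734
tilt fit [(np.float64(3.929864046842383), 42), (np.float64(3.9465956713888013), 43), (np.float64(4.0651626049857805), 44)] q [[-52.0, -67.0, -126.0], [53.0, 30.0, -24.0]]
[ 0.097 -0.04  -1.742 -0.009 -0.095 -0.002] [0.097 0.105 0.123 0.006 0.006 0.006]
105 [[199, 415], [200, 414], [200, 415], [201, 414], [202, 414]]
```

The force average of 1.74 N suggests all the buckles are out, at about 43° tilt. To be sure, I'll push the mouth against the hopper's far wall to tip it to 60°+.

arm_command:
  plan:
    - [-1,0,0,0.012,0]
    - [-1,0,0,0.013,0]
    - [-1,0,0,0.01,0]
    - [-1,-0.01,0,0,0]
    - [-1,-0.01,0,0,0]
    - [-1,-0.01,0,0,0]
    - [-1,-0.01,0,0,0]
    - [-1,-0.01,0,0,0]
    - [-1,-0.01,0,0,0]
    - [-1,-0.01,0,0,0]
    - [-1,-0.01,0,0,0]
    - [-1,0,0,0,0]
  newtons: 4

```text
clock: 17.85
eef_pos: [529.5, -160.1, 222.2]
eef_rot: [-3.141, 0.0, 1.815]
wrist_force: [-0.9, 0.2, -2.5]
finger_gap: 22.0
finger_force: 4.0
```

```bash
python3 -c "
from st import *;c=wtilt();tilt()"
```

```text
17.85 F [-0.92  0.17 -2.49] Mx -0.063 10810
tilt fit [(np.float64(5.1989118553422), 64), (np.float64(5.203988596807002), 65), (np.float64(5.315890213549827), 63)] q [[-52.0, -55.0, -143.0], [53.0, 47.0, -15.0]]
17.9 gap 22.325945684186014 3.9998462051153183 F [-0.05 -0.12 -1.85] Mx 0.002775301380905628 [ 529.4 -159.7  222. ]
scene 101 PCA tilt 84.9 min/max [ 16.   9. -98.] [ 57.  52. -34.]
top 469 PCA tilt 78.8 min/max [ -52.  -15. -200.] [ 54.  51. 102.]
```

Tilt is about 64°. I'll shake lightly, raise the tray, back off and check the hopper.

arm_command:
  plan:
    - [-1,0.004,0,0,0]
    - [-1,-0.004,0,0,0]
    - [-1,0.004,0,0,0]
    - [-1,-0.004,0,0,0]
    - [-1,0,0,0,0]
    - [-1,0,0,-0.01,0]
    - [-1,0,0,-0.015,0]
    - [-1,0,0,-0.015,0]
    - [-1,0,0,-0.015,0]
    - [-1,0,0,-0.015,0]
    - [-1,0,0,-0.01,0]
    - [-1,0,0,0,0]
  newtons: 4.5

```text
clock: 19.5
eef_pos: [529.6, -159.5, 303.1]
eef_rot: [3.141, 0.001, 1.816]
wrist_force: [-1.2, 0.9, -2.6]
finger_gap: 21.8
finger_force: 4.5
```

```bash
python3 -c "
from st import *;c=wtilt(); np.savez('w7.npz',**c)
F=[]
for i in range(16):
    eyes.camera('top'); F.append(manip.read_state()['wrist_force'])
print(np.mean(F,0).round(3))
"
```

```text
19.5 F [-1.24  0.92 -2.57] Mx -0.054 10652
tilt fit [(np.float64(5.131435851482946), 65), (np.float64(5.146310440922043), 64), (np.float64(5.225413576903436), 66)] q [[-52.0, -53.0, -139.0], [53.0, 48.0, -15.0]]
[-0.196 -0.066 -1.774]
```

The force now equals the empty tray's weight (1.77 N). Next I tighten the grip, carry the tray back to the mat and check the hopper.

arm_command:
  plan:
    - [-1,0,0,0,0]
    - [-1,0.008,0.001,0,0]
    - [-1,0.016,0.002,0,0]
    - [-1,0.024,0.003,0,0]
    - [-1,0.03,0.004,0,0]
    - [-1,0.03,0.004,0,0]
    - [-1,0.03,0.004,0,0]
    - [-1,0.03,0.004,0,0]
    - [-1,0.03,0.004,0,0]
    - [-1,0.03,0.005,0,0]
    - [-1,0.03,0.005,0,0]
    - [-1,0.03,0.004,0,0]
    - [-1,0.024,0.003,0,0]
    - [-1,0.016,0.002,0,0]
    - [-1,0.008,0.001,0,0]
    - [-1,0,0,0,0]
    - [-1,0,0,0,0]
  newtons: 30

```text
clock: 22.48
eef_pos: [492.7, 177.2, 302.5]
eef_rot: [3.142, 0.0, 1.815]
wrist_force: [-0.5, -0.2, -1.6]
finger_gap: 22.1
finger_force: 30.0
```

Run:
```python
from st import *
wtilt();tilt()
c=eyes.camera("top"); s=cv2.resize(c["img"][150:235,360:445],(425,425),interpolation=cv2.INTER_CUBIC)
d=eyes.camera("scene"); s2=cv2.resize(d["img"][130:250,200:310],(375,409))
cv2.imwrite("pics/s8.png",np.hstack([s,cv2.copyMakeBorder(s2,0,16,0,0,0)]))
```

```text
22.475 F [-0.5  -0.19 -1.55] Mx -0.083 10553
tilt fit [(np.float64(5.152809577597769), 65), (np.float64(5.160091508432301), 64), (np.float64(5.255495679577294), 66)] q [[-52.0, -54.0, -139.0], [53.0, 47.0, -15.0]]
22.525 gap 21.66347361519951 29.99956101179123 F [-0.14 -0.27 -1.41] Mx -0.07609685576411743 [492.7 177.1 302.5]
scene 1038 PCA tilt 49.3 min/max [ -60.  -72. -155.] [59. 52. -4.]
top 125 PCA tilt 58.0 min/max [ -64.  -43. -146.] [  6.  47. 121.]
```

View pics/s8.png

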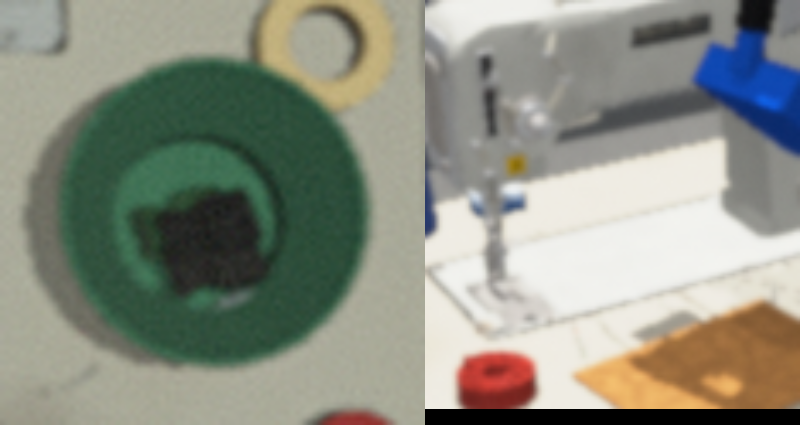

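The hopper holds all three buckles, one green and two black, around (200,240). The masking tape and pin tin haven't moved. Before setting down I'll check the tilt with the scene camera.

```bash
cat >> st.py <<'E'
def stilt():
    s=manip.read_state(); g=s["eef_pos"]+[0,0,19]; R2=R.from_euler('xyz',s["eef_rot"]).as_matrix(); ty=R2[:,0]*[1,1,0]; tx=R2[:,1]
    c=eyes.camera("scene"); m=(cv2.inRange(cv2.cvtColor(c["img"],cv2.COLOR_BGR2HSV),(105,120,30),(130,255,255))>0)&(c["z_map"]>0)
    p=cloud(c)[m]-g; q=np.c_[p@tx,p@ty,p[:,2]]; q=q[(abs(q[:,0])<62)&(np.linalg.norm(q[:,1:],axis=1)<215)]
    n=q[q[:,0]<-48][:,1:]; h=cv2.minAreaRect(n.astype(np.float32))
    print(s["clock"],"F",s["wrist_force"].round(2),"eef",s["eef_pos"].round(1),"n",len(q),"side wall rect",np.round(h[0]),np.round(h[1]),round(h[2],1),"pct",np.percentile(q,[1,99],axis=0).round().tolist())
E
python3 -c "from st import *;stilt()"
```

```text
22.725 F [ 0.64  0.63 -2.66] eef [492.7 177.4 302.5] n 1040 side wall rect [-14. -97.] [152.  37.] 42.4 pct [[-59.0, -64.0, -150.0], [49.0, 51.0, -10.0]]
```

```bash
cat >> st.py <<'E'
from scipy.optimize import differential_evolution
def sfit(slip=True):
    s=manip.read_state(); g=s["eef_pos"]+[0,0,19]; R2=R.from_euler('xyz',s["eef_rot"]).as_matrix(); ty=R2[:,0]*[1,1,0]; tx=R2[:,1]
    c=eyes.camera("scene"); M,e=pose(c); m=(cv2.inRange(cv2.cvtColor(c["img"],cv2.COLOR_BGR2HSV),(105,120,30),(130,255,255))>0)
    gp=(M.T@(g-e)); gu,gv=gp[:2]/gp[2]*c["fx"]+[c["cx"],c["cy"]]
    n,l,st,ce=cv2.connectedComponentsWithStats(m.astype(np.uint8)); k=min((i for i in range(1,n) if st[i,4]>200),key=lambda i:np.hypot(*(ce[i]-[gu,gv])))
    m=(l==k).astype(np.uint8)
    pr=np.array([(75,-4),(75,32),(-25,32),(-25,18),(-75,18),(-75,-4)],float)
    def proj(x):
        t=np.radians(x[0]); a=pr-x[1:3]; y=a[:,0]*np.cos(t)-a[:,1]*np.sin(t); z=a[:,0]*np.sin(t)+a[:,1]*np.cos(t)
        im=np.zeros_like(m); faces=[]
        W=lambda w:(g+np.outer(np.full(6,w),tx)+np.outer(y,ty)+np.outer(z,[0,0,1])-e)@M
        A,B=[(q[:,:2]/q[:,2:]*c["fx"]+[c["cx"],c["cy"]]) for q in(W(-55),W(55))]
        F=lambda P:cv2.fillPoly(im,[np.round(P*16).astype(np.int32)],1,cv2.LINE_8,4)
        F(A);F(B);F(np.array([A[0],A[1],B[1],B[0]]));F(np.array([A[0],A[5],B[5],B[0]]))
        return im
    f=lambda x:-(proj(x)&m).sum()/(proj(x)|m).sum()
    r=differential_evolution(f,[(-5,85),(75,120),(45,105)],seed=1,maxiter=60)
    t=np.radians(r.x[0]); a=np.array([-75,-4])-r.x[1:]
    print(s["clock"],"F",s["wrist_force"].round(2),"eef",s["eef_pos"].round(1),"tilt,gy,gz",r.x.round(1),"IoU",-r.fun,"mouth corner rel grip (ty,z)",(a[0]*np.cos(t)-a[1]*np.sin(t)).round(),(a[0]*np.sin(t)+a[1]*np.cos(t)).round(),"floor centre rel (ty,z)",(-r.x[1]*np.cos(t)+r.x[2]*np.sin(t)).round(),(-r.x[1]*np.sin(t)-r.x[2]*np.cos(t)).round())
E
python3 -c "from st import *;sfit()"
```

```text
22.775 F [-0.56  0.34 -1.53] eef [492.7 177.4 302.5] tilt,gy,gz [ 84.5 120.  104.9] IoU -6513680816987836.0 mouth corner rel grip (ty,z) 90.0 -205.0 floor centre rel (ty,z) 93.0 -130.0st.py:54: RuntimeWarning: overflow encountered in scalar negative
  f=lambda x:-(proj(x)&m).sum()/(proj(x)|m).sum()
```

```bash
sed -i 's/f=lambda x:-(proj(x)&m).sum()/f=lambda x:-float((proj(x)\&m).sum())/' st.py; python3 -c "from st import *;sfit()"
```

```text
22.825 F [ 0.08 -0.15 -2.22] eef [492.6 177.5 302.5] tilt,gy,gz [40.9 78.  74.5] IoU 0.8949771689497716 mouth corner rel grip (ty,z) -64.0 -159.0 floor centre rel (ty,z) -10.0 -107.0
```

```bash
sed -i 's/    gy,gz=99,65/    gy,gz=G/; s/def wtilt():/def wtilt(G=(99,65)):/' st.py
python3 - <<'E'
from st import *
for G in((78,74),(85,70),(90,60),(99,65),(80,65)): print(G); wtilt(G)
E
```

```text
(78, 74)
22.875 F [-0.8   0.7  -1.66] Mx -0.042 10546
tilt fit [(np.float64(2.6222704059092594), 40), (np.float64(2.822248182649338), 41), (np.float64(2.92541431565134), 42)] q [[-52.0, -54.0, -139.0], [53.0, 47.0, -15.0]]
(85, 70)
22.925 F [-0.47  0.78 -2.13] Mx -0.096 10548
tilt fit [(np.float64(3.571658013515409), 46), (np.float64(3.6827970870378106), 47), (np.float64(3.735420500729345), 45)] q [[-52.0, -54.0, -139.0], [53.0, 47.0, -15.0]]
(90, 60)
22.975 F [-1.07  0.19 -1.95] Mx -0.008 10549
tilt fit [(np.float64(4.590494536623776), 56), (np.float64(4.618558548931298), 57), (np.float64(4.647783304893722), 55)] q [[-52.0, -54.0, -139.0], [53.0, 47.0, -15.0]]
(99, 65)
23.025 F [ 0.04  0.36 -2.39] Mx -0.103 10536
tilt fit [(np.float64(5.148020049520503), 65), (np.float64(5.163500470008393), 64), (np.float64(5.249895272048284), 66)] q [[-52.0, -54.0, -139.0], [53.0, 47.0, -15.0]]
(80, 65)
23.075 F [ 0.25 -0.3  -2.08] Mx -0.067 10548
tilt fit [(np.float64(3.204791254425725), 46), (np.float64(3.241436463533992), 47), (np.float64(3.4209728047905523), 45)] q [[-52.0, -54.0, -139.0], [53.0, 47.0, -15.0]]
```

Both cameras agree: tilt is 41°, and the grip has slid to tray (78, 74). The push partly slid the handle in the pads, but it's still held. Next I lower the mouth edge to the mat.

arm_command:
  plan:
    - [-1,0.005,0,0.005,0]
    - [-1,0.008,0,0.012,0]
    - [-1,0.01,0,0.018,0]
    - [-1,0.01,0,0.02,0]
    - [-1,0.01,0,0.02,0]
    - [-1,0.007,0,0.02,0]
    - [-1,0.005,0,0.02,0]
    - [-1,0,0,0.015,0]
    - [-1,0,0,0.01,0]
    - [-1,0,0,0.006,0]
    - [-1,0,0,0.004,0]
    - [-1,0,0,0.004,0]
    - [-1,0,0,0.003,0]
    - [-1,0,0,0,0]
  newtons: 30

```text
clock: 24.88
eef_pos: [480.0, 231.7, 147.1]
eef_rot: [3.138, -0.001, 1.816]
wrist_force: [-2.3, 2.0, 10.1]
finger_gap: 22.0
finger_force: 30.0
```

```bash
python3 -c "from st import *;sfit()"
```

```text
24.875 F [-2.29  2.03 10.11] eef [480.  231.7 147.1] tilt,gy,gz [40.6 84.4 75.7] IoU 0.8404384896467723 mouth corner rel grip (ty,z) -69.0 -164.0 floor centre rel (ty,z) -15.0 -112.0
```

The mouth edge has touched the mat (10 N). I'll loosen the grip and swing the handle down along an arc about the mouth edge.

arm_command:
  plan:
    - [-1,0,0,0,0]
    - [-1,0.0073,0,0.0035,0]
    - [-1,0.0073,0,0.0035,0]
    - [-1,0.0073,0,0.0035,0]
    - [-1,0.0067,0,0.0045,0]
    - [-1,0.0067,0,0.0045,0]
    - [-1,0.0067,0,0.0045,0]
    - [-1,0,0,0,0]
  newtons: 6

```text
clock: 25.92
eef_pos: [468.5, 271.8, 120.6]
eef_rot: [-3.14, 0.001, 1.816]
wrist_force: [-0.6, -0.5, -2.4]
finger_gap: 22.0
finger_force: 6.0
```

```bash
python3 -c "from st import *;sfit()"
```

```text
25.925 F [-0.63 -0.51 -2.44] eef [468.5 271.8 120.6] tilt,gy,gz [28.5 80.6 65.7] IoU 0.8759036144578313 mouth corner rel grip (ty,z) -103.0 -135.0 floor centre rel (ty,z) -39.0 -96.0
```

arm_command:
  plan:
    - [-1,0.0059,0,0.0055,0]
    - [-1,0.0059,0,0.0055,0]
    - [-1,0.0059,0,0.0055,0]
    - [-1,0.0046,0,0.0052,0]
    - [-1,0.0046,0,0.0052,0]
    - [-1,0.0046,0,0.0052,0]
    - [-1,0.004,0,0.0057,0]
    - [-1,0.004,0,0.0057,0]
    - [-1,0.004,0,0.0057,0]
    - [-1,0,0,0,0]
  newtons: 6

```text
clock: 27.22
eef_pos: [458.3, 314.2, 71.8]
eef_rot: [-3.141, 0.0, 1.816]
wrist_force: [-0.0, 0.4, -1.0]
finger_gap: 22.4
finger_force: 6.0
```

```bash
python3 -c "from st import *;sfit()"
```

```text
27.225 F [-0.    0.4  -0.96] eef [458.3 314.2  71.8] tilt,gy,gz [ 7.8 81.7 61.4] IoU 0.823181049069374 mouth corner rel grip (ty,z) -146.0 -86.0 floor centre rel (ty,z) -73.0 -72.0
```

arm_command:
  plan:
    - [-1,0.002,0,0.006,0]
    - [-1,0.002,0,0.006,0]
    - [-1,0.001,0,0.005,0]
    - [-1,0,0,0.003,0]
    - [-1,0,0,0.002,0]
    - [-1,0,0,0,0]
  newtons: 5

```text
clock: 28.02
eef_pos: [457.3, 318.9, 50.3]
eef_rot: [-3.142, -0.0, 1.816]
wrist_force: [-1.3, -0.2, 3.5]
finger_gap: 21.5
finger_force: 5.0
```

```bash
python3 -c "from st import *;sfit()"
```

```text
28.025 F [-1.29 -0.19  3.53] eef [457.3 318.9  50.3] tilt,gy,gz [-0.3 80.5 60. ] IoU 0.7996906419180201 mouth corner rel grip (ty,z) -156.0 -63.0 floor centre rel (ty,z) -81.0 -60.0
```

The tray is level with its centre at about (477,240). I'll release and retreat upward.

arm_command:
  plan:
    - [1,0,0,0,0]
    - [1,0,0,0,0]
    - [1,0,0,0,0]
    - [1,0,0,0,0]
    - [1,0,0,0,0]
    - [1,0,0,0,0]
    - [1,0,0,-0.01,0]
    - [1,0,0,-0.02,0]
    - [1,0,0,-0.03,0]
    - [1,0,0,-0.04,0]
    - [1,0,0,-0.04,0]
    - [1,0,0,-0.04,0]
    - [1,0,0,-0.03,0]
    - [1,0,0,0,0]

```text
clock: 29.82
eef_pos: [457.8, 319.2, 263.1]
eef_rot: [3.137, -0.001, 1.816]
wrist_force: [-0.6, -0.3, -0.2]
finger_gap: 94.0
finger_force: 0.0
```

Run:
```python
from st import *
s=manip.read_state(); print(s["eef_pos"],s["finger_gap"],s["wrist_force"])
c=eyes.camera("wrist"); M,e=pose(c); v,u=np.mgrid[:400,:640]; a=(u-c["cx"])/c["fx"]; b=(v-c["cy"])/c["fy"]; r=np.hypot(a,b)+1e-9; k=np.tan(np.minimum(r,1.5))/r; d=c["z_map"]
P=np.stack([a*k*d,b*k*d,d],-1)@M.T+e
m=(cv2.inRange(cv2.cvtColor(c["img"],cv2.COLOR_BGR2HSV),(105,120,30),(130,255,255))>0)&(d>0)&(np.hypot(P[...,0]-477,P[...,1]-242)<130)&(P[...,2]<60)
p=P[m]; print(len(p),cv2.minAreaRect(p[:,:2].astype(np.float32)),np.percentile(p[:,2],[1,50,99]))
f=p[p[:,2]<16]; A=np.c_[f[:,:2],np.ones(len(f))]; n=np.linalg.lstsq(A,f[:,2],rcond=None)[0]; print("floor",len(f),"z",f[:,2].mean(),"slope deg",np.degrees(np.arctan(np.hypot(*n[:2]))))
```

```text
[457.78790072 319.17210751 263.08971822] 94.0017490693881 [-0.60605894 -0.34828383 -0.15795122]
7072 ((477.3047180175781, 242.064208984375), (109.65361785888672, 151.776123046875), 14.22042465209961) [ 7.6078781   9.69422781 44.87863731]
floor 5714 z 9.481058927342964 slope deg 0.07199475753915478
```

The tray is empty, flat (0.07°) and centred on the mat at (477,242), and the gripper is clear. I'm handing it in.

```bash
python3 -c "
from cell import ticket; print(ticket.sign_off())"
```

```text
the job is handed in; nothing more can be done
None
```

I handed the job in at about 30 s: all three buckles are in the hopper, and the empty tray stands level on the middle of its mat, released; the sign-off gave no verdict.

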